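Index and lock the sample carousel

TASK

Lock the round sample carousel for loading: turn it clockwise (seen from above) by the black bar on its hub until you feel it drop into its hidden index notch, let go so that it rests there, then press the small red button in the middle of the bar fully down so that it stays down. Never force the button: outside the notch it stops short, and more than 25 N on it breaks the lock bolt. Leave the bottle, the slide box and the loose sample tube where they are.

Things in the scene. Friction and masses are not known exactly. Their poses are not given: they have to be found in the camera images.
- carousel_base: fixed white round housing of the sample carousel, 152 mm diameter, 34 mm high; origin at the centre of its underside on the worktop, on the vertical axis of turning. The blue disc on it (140 mm diameter, top 48 mm above the worktop, six white cups in it up to 70 mm above the worktop) turns with the bar. Inside, out of sight: the index ring with the notch, set anew each time
- carousel (a joint): turning angle, rad, growing clockwise seen from above; 0 to 2.3 between stops, starts in 0 to 0.3. The hidden notch's centre is somewhere in 0.65 to 1.5; nothing visible shows it. Elsewhere the drag is slight and even (under 0.1 N m) and it stays where left. Turning back is allowed
- bar_grip (a point): grip point in the black bar, on the turning axis, 98 mm above the worktop. Bar: 56 mm long (point's x), 16 mm thick (point's y: close the fingers along it), underside 85 and top 107 mm above the worktop; turns with the carousel. A grip of 25 N holds it. Beware of the tall analyser at the left end of the worktop when swinging the arm over
- notch_feel (a point): a point on the turning axis at the disc's top, 48 mm up; marks no angle. The feel: over the last 0.2 rad before the notch's centre a spring pulls the carousel clockwise, up to 0.15 to 0.25 N m (the torque dip); past the centre it resists, up to 0.2 to 0.35 N m, and about 0.2 rad on it has climbed out. Let go within 0.1 rad of the centre, it settles there
- lock_button (a joint): how far the red lock button is pressed, m: 0 up, 0.008 fully down. It needs about 4 N and stays where it is left. With the carousel in the notch it goes all the way; anywhere else its bolt lands on the hidden ring after about 0.002 and it must not be forced
- button_top (a point): centre of the flat top of the red lock button, 13 mm diameter, standing 14 mm above the top of the bar on the turning axis: 121 mm above the worktop when up, 113 mm when fully down (6 mm above the bar). It turns and sinks with the button
- bottle: small brown dropper bottle with black top, 33x34x102 mm, standing behind the carousel; origin at the centre of its underside; leave alone
- slide_box: white slide box, 35x85x32 mm, lying to the right of the carousel; origin at the centre of its underside; leave alone
- tube: loose sample tube with red cap, 15x75x16 mm, lying in front of the carousel; origin at the centre of its underside; leave alone

How it is judged:
At the end, for the whole second after the job is handed in: The carousel rests in its index notch with the lock button pressed at least 6.5 mm of its 8 mm (its bolt in the notch), at rest and released (value of joint lock_button above 0.0065 m and value of joint carousel above 0.5 rad and velocity of joint carousel between -0.05 and 0.05 rad/s); the robot touches nothing.
It fails at once if more than 25 N pressed on the red lock button (contact force between any of the fingers, the arm and lock_button above 25 N).
It fails at once if the bottle, the slide box or the loose tube moved by more than 30 mm (distance of any of bottle, slide_box, tube from where it was at the start of the episode above 0.03 m).
It also fails if it takes over 64 s, if anything falls off the work surface, if the arm or the gripper's body presses on something with over 40 N, if the wrist force passes 120 N, or if a joint passes its speed limit or range.

ROBOT

A 6-joint arm with a two-finger parallel gripper is mounted at the origin on a cart in front of the work surface, level with it; the furniture and walls round the work are solid. World frame = base frame: x ahead of the robot, y to its left, z up, the work surface at z = 0. Lengths are in m, angles in rad, forces in N, time in s.
With the tool pointing down it reaches from about 0.25 to 0.725 m from the base axis. Payload 4 kg.
Tool frame: the origin (TCP) lies midway between the tips of the shut fingers; the grasp point (between the pads) lies 19 mm behind it; z points along the fingers, y is the line along which they close (so a half turn about z gives the same grasp; the last joint's range is limited). The gripper opens to 85 mm and grips with 20 to 120 N. Pads are 22 mm wide; open, the fingers measure 114 mm over their backs; the gripper's body (76 mm by 85 mm) begins 54 mm behind the grasp point. The pads swing forward as they close: fully open they stand 13 mm farther back than shut.
Start: joints at [1.159, 0.241, 0.005, 1.335, 0, 1.571], TCP at [0.2, 0.458, 0.231] pointing down, gripper open.
Joint ranges: [-2.72, 2.72], [-1.05, 1.87], [-1.09, 1.28], [-1.99, 2.15], [-1.42, 1.44], [-3.14, 3.14]. Speed limits (rad/s): [2.79, 2.79, 3.14, 3.14, 3.14, 3.14].

INTERFACE

Orientations are given as a unit quaternion [x, y, z, w].
In Python, from workcell import get_obs, camera, job_done, silhouettes gives the robot as it stands. The module is installed in compiled form; this text tells all that it offers.
- The arm moves only by the tool drive_tool, never from a script. Its argument "increments" is a list of rows, each a list of 3 entries, a list of its own where there are three numbers: the shift along the world's x, y, z in mm, then the turn, a rotation vector about the world's x, y, z in degrees, then the opening, from 0 (shut) to 1 (fully open). A call has 1 to 8 rows; each row shifts and turns the commanded pose from where the row before left it; what a row does not reach is not made up. A row lasts 1/12 s, in which the tool goes at most 41.7 mm and 7.16 degrees, less where a joint would pass 70% of its speed; a pose out of reach is approached as far as the arm can. A call is refused whole if a number of a shift passes 41.7 or a number of a turn 7.16, either way. A call with a gripper value outside its range is refused whole. The fingers move at their own pace and stop on an object; the grip force is fixed at half the most. Time passes only in rows, so rows that do not move let the fingers close. It gives the time, the measured TCP pose, the force, the opening and the grip force at its end, in the units of the state.
- get_obs(): the state, without advancing time (a new reading comes with each control period).
- camera(name): name is "scene" or "top" or "wrist"; returns a dict with "image" (480x640x3 uint8, red, green, blue), "K" (3x3 intrinsics, pixels), "view" (4x4, takes a point from world to camera coordinates). Camera axes: x right, y down, z forward; pixel columns grow to the right and rows downward; lengths in m; the calibration is good to about 2 mm. A picture is of the moment at which its call begins. There is no depth.
- job_done(): hands the job in; it is judged then, once.
Trained networks look in a picture, given as the dict that the camera call returned (one of the last four; its "shot" number tells which), for a name from the list of things; names that differ only in an ending like _2 or _b are one class to them, and where a whole thing is asked for, a point or a joint stands for the part that bears it (a point fixed in the world has none). Each returns a list of dicts, best first, with "conf" (0 to 1); they miss things now and then, are a little off and sometimes report something else, mostly with a low value. They report only what shows in the picture. A call takes as long as a camera call.
- silhouettes(query, picture): "region" (480x640 bool, what is visible of it) and "bbox" ([left, top, right, bottom] in pixels, round what is visible of it).
The state is a dict: "clock": time; "joint_pos": joint angles; "joint_vel": joint speeds; "tau": joint torques, N m; "eef_pos": TCP position; "tool_rot": TCP orientation; "ft_force": force on the tool from outside, world axes, zero at the start; "ft_torque": the same for the moment, N m; "grip_width": finger opening in m; "grasp_force": force on a finger pad.
Only numpy, scipy, OpenCV 4.12 (cv2) and the standard library are available. Lean on these libraries where they do the work, as an engineer would, in place of code of your own. Each camera call takes 0.05 s, during which the arm holds its last target. There are 200 camera calls.

## Working session

There is one attempt and no reset: what is moved stays moved. The work goes in short steps, Python scripts to look and compute and a tool call to move; the robot and the scene stay as the last step left them, time stands still between calls to the robot, and variables do not carry over. Pictures are saved under pics/ and viewed, at most 10 in all, crops included, and the job is handed in when it is done.

Besides the shell and the picture viewer there is one more tool, called after "Call:" in YAML: its name, and indented under it one key for each argument. drive_tool: Moves the arm, as the interface text tells. Its arguments: {"type":"object","properties":{"increments":{"type":"array"}},"required":["increments"]}

```bash
mkdir -p pics; cat > h.py <<'E'
import numpy as np, cv2
from workcell import get_obs, camera, job_done, silhouettes
def ray(p,u,v):
    d=np.linalg.inv(p["K"])@[u,v,1]; V=p["view"]; R=V[:3,:3]; return -R.T@V[:3,3], R.T@d
def at_z(p,u,v,z):
    o,d=ray(p,u,v); return o+d*(z-o[2])/d[2]
def proj(p,X):
    c=p["view"][:3,:3]@np.array(X)+p["view"][:3,3]; q=p["K"]@c; return q[:2]/q[2]
E
python3 - <<'E'
from h import *
ob=get_obs(); print({k:np.round(v,3) for k,v in ob.items()})
ims=[]
for n in("scene","top"):
    p=camera(n); ims.append(p["image"])
    cv2.imwrite(f"pics/{n}0.png",p["image"][:,:,::-1])
    for q,z in(("lock_button",.121),("bar_grip",.107),("carousel_base",0.03),("bottle",.05),("slide_box",.03),("tube",.01)):
        for r in silhouettes(q,p)[:2]:
            ys,xs=np.nonzero(r["region"]); 
            if len(xs)==0: continue
            print(n,q,round(r["conf"],2),r["bbox"],xs.mean().round(1),ys.mean().round(1),at_z(p,xs.mean(),ys.mean(),z).round(4))
E
```

```text
{'clock': np.float64(0.0), 'joint_pos': array([1.159, 0.241, 0.004, 1.335, 0.   , 1.571]), 'joint_vel': array([ 0.   , -0.001, -0.   ,  0.001,  0.001,  0.001]), 'tau': array([-1.0000e-03, -3.7232e+01,  2.5241e+01,  1.7000e-02,  0.0000e+00,
       -0.0000e+00]), 'eef_pos': array([0.2  , 0.458, 0.23 ]), 'tool_rot': array([ 0.204,  0.979, -0.001, -0.   ]), 'ft_force': array([0.06 , 0.217, 0.514]), 'ft_torque': array([-0.003, -0.002,  0.006]), 'grasp_force': np.float64(0.0), 'grip_width': np.float64(0.085)}
scene lock_button 0.65 [314.0, 228.5, 327.3, 241.7] 320.6 233.6 [ 0.5161 -0.1061  0.121 ]
scene bar_grip 0.69 [275.9, 225.4, 369.0, 307.6] 321.9 266.9 [ 0.4715 -0.0859  0.107 ]
scene carousel_base 0.79 [270.6, 224.7, 374.0, 320.6] 322.0 274.9 [ 0.517  -0.1073  0.03  ]
scene bottle 0.85 [302.3, 179.0, 324.7, 225.6] 310.8 204.1 [ 0.6456 -0.1503  0.05  ]
scene slide_box 0.67 [362.6, 217.8, 415.7, 262.9] 389.7 240.4 [ 0.5326 -0.2345  0.03  ]
scene tube 0.81 [324.6, 328.0, 378.4, 345.0] 351.6 336.6 [ 0.4115 -0.1019  0.01  ]
top bar_grip 0.77 [268.1, 227.0, 343.1, 300.1] 305.6 262.8 [ 0.5158 -0.112   0.107 ]
top carousel_base 0.73 [266.8, 223.7, 343.3, 302.7] 305.6 262.8 [ 0.5172 -0.112   0.03  ]
top bottle 0.78 [317.5, 185.4, 336.2, 205.2] 326.7 194.6 [ 0.6485 -0.1563  0.05  ]
top slide_box 0.7 [270.5, 225.1, 340.7, 300.9] 305.5 262.8 [ 0.5172 -0.1119  0.03  ]
top slide_box 0.6 [347.8, 239.1, 393.5, 259.6] 372.0 249.8 [ 0.5395 -0.2441  0.03  ]
top tube 0.47 [285.0, 309.0, 320.0, 326.9] 303.3 316.9 [ 0.4094 -0.1046  0.01  ]
```

View pics/top0.png

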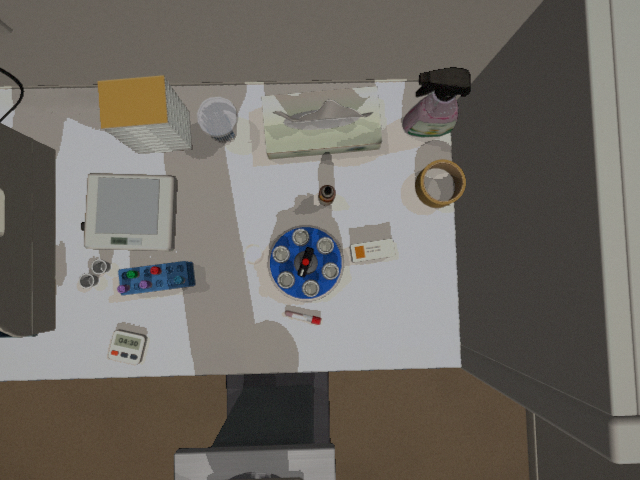

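View pics/scene0.png

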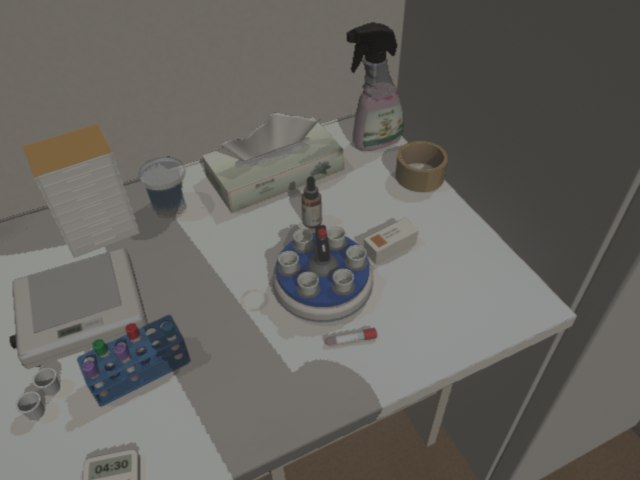

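The top view shows the carousel at about (305,263), with the bar running from about (311,250) to (299,276). The tube is at (303,317), the slide box at (372,250) and the bottle at (327,194). The scene view agrees, with the red button at (322,232). I'm swinging over it with the current yaw.

Call:
drive_tool:
  increments:
    - [[12,-36,0],[0,0,0],1]
    - [[12,-36,0],[0,0,0],1]
    - [[12,-36,0],[0,0,0],1]
    - [[12,-36,0],[0,0,0],1]
    - [[12,-36,0],[0,0,0],1]

```text
clock: 1.12
eef_pos: [0.2602, 0.2767, 0.2314]
tool_rot: [0.204, 0.979, 0.0, 0.0]
ft_force: [0.7, -0.5, -0.1]
grip_width: 0.0855
grasp_force: 0.0
```

Call:
drive_tool:
  increments:
    - [[18,-36,0],[0,0,0],1]
    - [[18,-36,0],[0,0,0],1]
    - [[18,-36,0],[0,0,0],1]
    - [[18,-36,0],[0,0,0],1]
    - [[18,-36,0],[0,0,0],1]

```text
clock: 1.53
eef_pos: [0.3506, 0.0964, 0.2317]
tool_rot: [0.204, 0.979, 0.0, 0.001]
ft_force: [2.0, 0.5, 0.6]
grip_width: 0.0855
grasp_force: 0.0
```

Call:
drive_tool:
  increments:
    - [[21,-26,0],[0,0,0],1]
    - [[21,-26,0],[0,0,0],1]
    - [[21,-26,0],[0,0,0],1]
    - [[21,-26,0],[0,0,0],1]
    - [[21,-26,0],[0,0,0],1]
    - [[21,-26,0],[0,0,0],1]
    - [[0,0,0],[0,0,0],1]

```text
clock: 2.12
eef_pos: [0.4795, -0.0619, 0.2309]
tool_rot: [0.207, 0.978, -0.001, 0.001]
ft_force: [0.8, -0.1, -0.1]
grip_width: 0.0854
grasp_force: 0.0
```

```bash
python3 - <<'E'
from h import *
ob=get_obs(); print({k:np.round(v,3) for k,v in ob.items() if k in("clock","joint_pos","eef_pos","tool_rot")})
p=camera("wrist"); cv2.imwrite("pics/w0.png",p["image"][:,:,::-1])
for q,z in(("lock_button",.121),("bar_grip",.107),("carousel_base",0.03)):
    for r in silhouettes(q,p)[:2]:
        ys,xs=np.nonzero(r["region"])
        print(q,round(r["conf"],2),r["bbox"],len(xs),xs.mean().round(1),ys.mean().round(1),at_z(p,xs.mean(),ys.mean(),z).round(4))
print(proj(p,[.517,-.112,.121]), proj(p,[.517,-.112,.107]))
E
```

```text
{'clock': np.float64(2.117), 'joint_pos': array([-0.127,  0.206, -0.041,  1.321, -0.002,  0.29 ]), 'eef_pos': array([ 0.48 , -0.062,  0.231]), 'tool_rot': array([ 0.207,  0.978, -0.001,  0.001])}
bar_grip 0.64 [214.5, 188.0, 368.0, 338.6] 18321 289.2 262.2 [ 0.4954 -0.0958  0.107 ]
carousel_base 0.78 [208.6, 174.8, 370.5, 340.2] 20437 290.6 256.1 [ 0.5137 -0.11    0.03  ]
[279.96587898 303.61171227] [281.94675129 295.17760403]
```

View pics/w0.png

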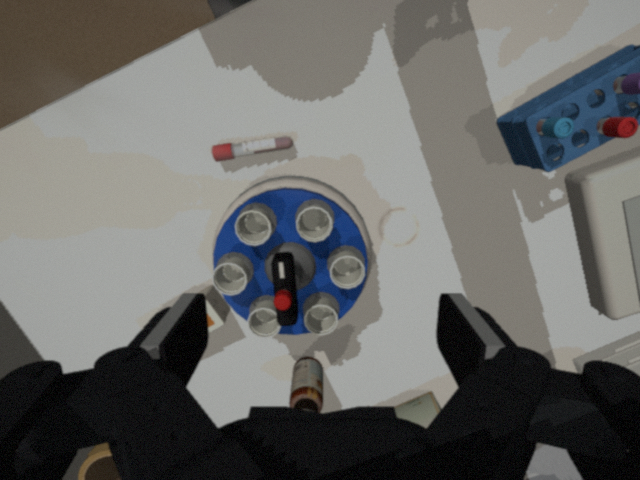

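The wrist view shows the bar from about (283,253) to (290,325) and the red button at (283,299). I'm fitting the bar pose to the dark pixels there.

```bash
cat >> h.py <<'E'
from scipy.optimize import differential_evolution
def redc(p,X0,r=40,z=.121):
    im=p["image"].astype(int); u,v=proj(p,X0); yy,xx=np.mgrid[:480,:640]
    m=(im[...,0]>110)&(im[...,1]<70)&(im[...,2]<70)&(np.hypot(xx-u,yy-v)<r)
    return xx[m].mean(),yy[m].mean(),m.sum()
def box_mask(p,x,y,t):
    c,s=np.cos(t),np.sin(t)
    pts=[proj(p,[x+c*a-s*b,y+s*a+c*b,z]) for a in(-.028,.028) for b in(-.008,.008) for z in(.085,.107)]
    m=np.zeros((480,640),np.uint8)
    cv2.fillConvexPoly(m,cv2.convexHull(np.array(pts,np.float32)*8).astype(np.int32),1,shift=3); return m>0
def bt_mask(p,x,y):
    pts=[proj(p,[x+.0065*np.cos(a),y+.0065*np.sin(a),z]) for a in np.arange(0,6.3,.4) for z in(.107,.121)]
    m=np.zeros((480,640),np.uint8); cv2.fillConvexPoly(m,cv2.convexHull(np.array(pts,np.float32)*8).astype(np.int32),1,shift=3); return m>0
def fit_bar(ps,X0,t0):
    D=[]
    for p in ps:
        im=p["image"].astype(int); u,v=proj(p,[*X0,.1]); yy,xx=np.mgrid[:480,:640]
        r=p["K"][0,0]*.045/(p["view"][:3,:3]@[*X0,.1]+p["view"][:3,3])[2]
        roi=np.hypot(xx-u,yy-v)<r
        dark=(im.max(2)<60)&roi; red=(im[...,0]>90)&(im[...,1]<.5*im[...,0])&(im[...,2]<.5*im[...,0])&roi
        D.append((p,dark,red,roi))
    def cost(q):
        e=0
        for p,d,rd,roi in D:
            b=box_mask(p,*q); k=bt_mask(p,q[0],q[1]); b&=~k
            e+=(((b^d)&roi&~k).sum()+2*((k^rd)&roi).sum())/d.sum()
        return e
    r=differential_evolution(cost,[(X0[0]-.012,X0[0]+.012),(X0[1]-.012,X0[1]+.012),(t0-.45,t0+.45)],seed=0,maxiter=40,popsize=12)
    return r.x,r.fun
E
python3 - <<'E'
from h import *
p=camera("wrist"); t=camera("top")
for n,c in(("w",p),("t",t)):
    a=redc(c,[.515,-.11,.121],25); print(n,a,at_z(c,a[0],a[1],.121 if n=="t" else .119))
    print(n,fit_bar([c],(.515,-.11),-.4))
x,f=fit_bar([p,t],(.515,-.11),-.4); print(x,f,np.degrees(x[2]))
print(get_obs()["eef_pos"],get_obs()["tool_rot"])
im=p["image"].copy(); im[box_mask(p,*x)^cv2.erode(box_mask(p,*x).astype(np.uint8),np.ones((3,3))).astype(bool)]=[0,255,0]
im2=t["image"].copy(); im2[box_mask(t,*x)^cv2.erode(box_mask(t,*x).astype(np.uint8),np.ones((3,3))).astype(bool)]=[0,255,0]
cv2.imwrite("pics/fit.png",np.hstack([cv2.resize(im[230:350,220:340],(390,390)),cv2.resize(im2[230:300,270:340],(390,390))])[:,:,::-1])
E
```

```text
w (np.float64(277.4), np.float64(309.1277777777778), np.int64(180)) [ 0.51676914 -0.11109045  0.119     ]
w (array([ 0.51598163, -0.10961111, -0.39615726]), np.float64(0.6892189218921893))
t (np.float64(305.5), np.float64(261.5), np.int64(32)) [ 0.51781343 -0.11186329  0.121     ]
t (array([ 0.51762459, -0.11130504, -0.41150043]), np.float64(0.5191082802547771))
[ 0.51640546 -0.11037534 -0.39119283] 1.244140337600639 -22.413697905573866
[ 0.47539303 -0.05680669  0.23148621] [ 2.03714514e-01  9.79030323e-01  9.49224029e-05 -1.21494388e-04]
```

View pics/fit.png

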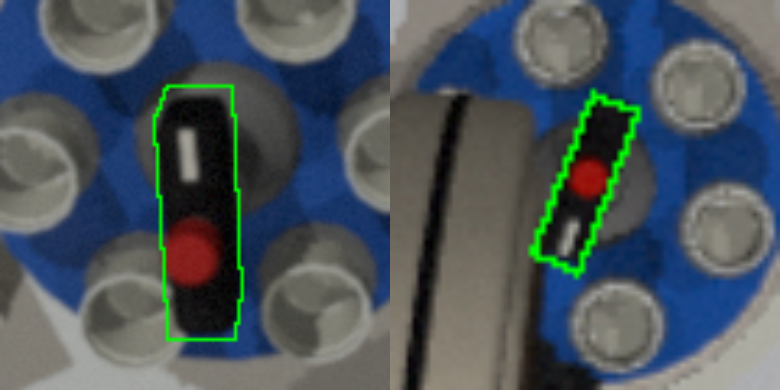

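Call:
drive_tool:
  increments:
    - [[14,-18,0],[0,0,0],1]
    - [[14,-18,0],[0,0,0],1]
    - [[13.5,-18,0],[0,0,0],1]
    - [[0,0,-25],[0,0,0],1]
    - [[0,0,-30],[0,0,0],1]
    - [[0,0,-30],[0,0,0],1]
    - [[0,0,0],[0,0,0],1]
    - [[0,0,0],[0,0,0],1]

```text
clock: 3.08
eef_pos: [0.5159, -0.1106, 0.1455]
tool_rot: [0.204, 0.979, 0.0, -0.002]
ft_force: [0.2, 0.1, 0.9]
grip_width: 0.0855
grasp_force: 0.0
```

```bash
python3 - <<'E'
from h import *
p=camera("wrist"); 
a=redc(p,[.517,-.111,.121],60); print(a,at_z(p,a[0],a[1],.119))
x,f=fit_bar([p],(.517,-.111),-.4); print(x,f,np.degrees(x[2]))
ob=get_obs();print(ob["clock"],ob["eef_pos"],ob["tool_rot"],ob["ft_torque"],ob["ft_force"])
cv2.imwrite("pics/w1.png",p["image"][:,:,::-1])
E
```

```text
(np.float64(322.86805555555554), np.float64(280.39814814814815), np.int64(432)) [ 0.51683494 -0.11099753  0.119     ]
[ 0.51649317 -0.11002817 -0.35634239] 0.5615162222936074 -20.416915018768698
3.1333 [ 0.51764125 -0.11103253  0.14732895] [2.03821566e-01 9.79008049e-01 1.67822039e-05 9.78234220e-05] [ 0.03943367 -0.00796969 -0.02437167] [-0.06998665 -1.02832598 -0.05924783]
```

View pics/w1.png

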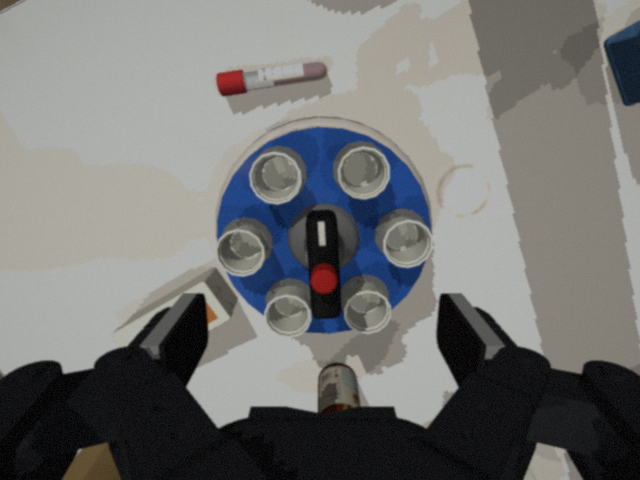

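The bar is vertical in the wrist image, with the button at (323,280), so it is aligned within about 2°. I'm descending and gripping.

Call:
drive_tool:
  increments:
    - [[0,0,-22],[0,0,0],1]
    - [[0,0,-22],[0,0,0],1]
    - [[-0.5,0,-22],[0,0,0],1]
    - [[0,0,0],[0,0,0],1]
    - [[0,0,0],[0,0,0],0.5]
    - [[0,0,0],[0,0,0],0.3]
    - [[0,0,0],[0,0,0],0.2]
    - [[0,0,0],[0,0,0],0]

```text
clock: 3.8
eef_pos: [0.5187, -0.1121, 0.0824]
tool_rot: [0.204, 0.979, -0.0, 0.002]
ft_force: [0.3, 0.1, 0.2]
grip_width: 0.0386
grasp_force: 0.0
```

Call:
drive_tool:
  increments:
    - [[0,0,0],[0,0,0],0]
    - [[0,0,0],[0,0,0],0]
    - [[0,0,0],[0,0,0],0]
    - [[0,0,0],[0,0,0],0]
    - [[0,0,0],[0,0,0],0]

```text
clock: 4.22
eef_pos: [0.5185, -0.1109, 0.082]
tool_rot: [0.204, 0.979, 0.001, 0.002]
ft_force: [-0.2, 3.0, 5.4]
grip_width: 0.0175
grasp_force: 58.5
```

```bash
cat > s.py <<'E'
from h import *
from scipy.spatial.transform import Rotation as R
ob=get_obs(); y=R.from_quat(ob["tool_rot"]).as_matrix()[:,1]
print(ob["clock"].round(2),"pos",ob["eef_pos"].round(4),"yaw",np.degrees(np.arctan2(y[1],y[0])).round(2),"F",ob["ft_force"].round(2),"T",ob["ft_torque"].round(3),"grip",ob["grip_width"].round(4),ob["grasp_force"].round(1),"tau6",ob["tau"][5].round(3),"j6",ob["joint_pos"][5].round(3))
E
python3 s.py; python3 s.py
```

```text
Traceback (most recent call last):
  File "s.py", line 4, in <module>
    print(ob["clock"].round(2),"pos",ob["eef_pos"].round(4),"yaw",np.degrees(np.arctan2(y[1],y[0])).round(2),"F",ob["ft_force"].round(2),"T",ob["ft_torque"].round(3),"grip",ob["grip_width"].round(4),ob["grasp_force"].round(1),"tau6",ob["tau"][5].round(3),"j6",ob["joint_pos"][5].round(3))
          ^^^^^^^^^^^^^^^^^
AttributeError: 'float' object has no attribute 'round'
Traceback (most recent call last):
  File "s.py", line 4, in <module>
    print(ob["clock"].round(2),"pos",ob["eef_pos"].round(4),"yaw",np.degrees(np.arctan2(y[1],y[0])).round(2),"F",ob["ft_force"].round(2),"T",ob["ft_torque"].round(3),"grip",ob["grip_width"].round(4),ob["grasp_force"].round(1),"tau6",ob["tau"][5].round(3),"j6",ob["joint_pos"][5].round(3))
          ^^^^^^^^^^^^^^^^^
AttributeError: 'float' object has no attribute 'round'
```

```bash
sed -i 's/ob=get_obs();/ob={k:np.asarray(v) for k,v in get_obs().items()};/' s.py; python3 s.py
```

```text
4.22 pos [ 0.5185 -0.1109  0.082 ] yaw 66.45 F [-0.23  2.96  5.36] T [ 0.759 -0.038 -0.005] grip 0.0175 58.5 tau6 -0.009 j6 0.199
```

Call:
drive_tool:
  increments:
    - [[0,0,0],[0,0,-3],0]
    - [[0,0,0],[0,0,-3],0]
    - [[0,0,0],[0,0,0],0]
    - [[0,0,0],[0,0,0],0]

```text
clock: 4.55
eef_pos: [0.5186, -0.1109, 0.082]
tool_rot: [0.255, 0.967, 0.001, 0.002]
ft_force: [0.8, 3.2, 5.5]
grip_width: 0.0172
grasp_force: 58.7
```

```bash
python3 s.py
```

```text
4.55 pos [ 0.5186 -0.1109  0.082 ] yaw 60.43 F [0.76 3.24 5.47] T [ 0.758 -0.04  -0.059] grip 0.0172 58.7 tau6 -0.052 j6 0.304
```

Call:
drive_tool:
  increments:
    - [[0,0,0],[0,0,-2],0]
    - [[0,0,0],[0,0,-2],0]
    - [[0,0,0],[0,0,0],0]
    - [[0,0,0],[0,0,0],0]

```text
clock: 4.88
eef_pos: [0.5186, -0.1109, 0.0819]
tool_rot: [0.289, 0.957, 0.001, 0.001]
ft_force: [-0.4, 3.6, 5.9]
grip_width: 0.0177
grasp_force: 58.6
```

```bash
python3 s.py
```

```text
4.88 pos [ 0.5186 -0.1109  0.0819] yaw 56.44 F [-0.36  3.62  5.93] T [ 0.742 -0.039  0.003] grip 0.0177 58.6 tau6 -0.005 j6 0.374
```

Call:
drive_tool:
  increments:
    - [[0,0,0],[0,0,-2],0]
    - [[0,0,0],[0,0,-2],0]
    - [[0,0,0],[0,0,0],0]
    - [[0,0,0],[0,0,0],0]

```text
clock: 5.22
eef_pos: [0.5186, -0.1108, 0.082]
tool_rot: [0.322, 0.947, 0.002, 0.001]
ft_force: [-0.1, 3.4, 6.0]
grip_width: 0.0176
grasp_force: 58.6
```

```bash
python3 s.py
```

```text
5.22 pos [ 0.5186 -0.1108  0.082 ] yaw 52.45 F [-0.13  3.35  6.02] T [ 0.767 -0.098 -0.022] grip 0.0176 58.6 tau6 -0.002 j6 0.443
```

Call:
drive_tool:
  increments:
    - [[0,0,0],[0,0,-2],0]
    - [[0,0,0],[0,0,-1],0]
    - [[0,0,0],[0,0,-1],0]

```text
clock: 5.47
eef_pos: [0.5186, -0.1108, 0.082]
tool_rot: [0.355, 0.935, 0.002, 0.001]
ft_force: [0.7, 4.5, 6.0]
grip_width: 0.0176
grasp_force: 58.5
```

```bash
python3 s.py
```

```text
5.47 pos [ 0.5186 -0.1108  0.082 ] yaw 48.42 F [0.67 4.46 6.  ] T [ 0.751 -0.044  0.068] grip 0.0176 58.5 tau6 -0.081 j6 0.514
```

Call:
drive_tool:
  increments:
    - [[0,0,0],[0,0,-2],0]
    - [[0,0,0],[0,0,-1],0]
    - [[0,0,0],[0,0,-1],0]

```text
clock: 5.72
eef_pos: [0.5186, -0.1108, 0.0819]
tool_rot: [0.387, 0.922, 0.002, 0.001]
ft_force: [-0.5, 3.1, 4.9]
grip_width: 0.0175
grasp_force: 58.5
```

```bash
python3 s.py
```

```text
5.72 pos [ 0.5186 -0.1108  0.0819] yaw 44.42 F [-0.54  3.1   4.93] T [ 0.783 -0.083  0.078] grip 0.0175 58.5 tau6 -0.077 j6 0.584
```

Call:
drive_tool:
  increments:
    - [[0,0,0],[0,0,-2],0]
    - [[0,0,0],[0,0,-1],0]
    - [[0,0,0],[0,0,-1],0]

```text
clock: 5.97
eef_pos: [0.5187, -0.1108, 0.082]
tool_rot: [0.419, 0.908, 0.002, 0.001]
ft_force: [0.8, 3.4, 5.2]
grip_width: 0.0175
grasp_force: 58.5
```

```bash
python3 s.py
```

```text
5.97 pos [ 0.5187 -0.1108  0.082 ] yaw 40.42 F [0.78 3.43 5.16] T [ 0.777 -0.131  0.136] grip 0.0175 58.5 tau6 -0.071 j6 0.653
```

Call:
drive_tool:
  increments:
    - [[0,0,0],[0,0,-2],0]
    - [[0,0,0],[0,0,-1],0]
    - [[0,0,0],[0,0,-1],0]

```text
clock: 6.22
eef_pos: [0.5187, -0.1108, 0.082]
tool_rot: [0.451, 0.893, 0.002, 0.001]
ft_force: [0.7, 3.3, 5.7]
grip_width: 0.0175
grasp_force: 58.5
```

```bash
python3 s.py
```

```text
6.22 pos [ 0.5187 -0.1108  0.082 ] yaw 36.42 F [0.75 3.29 5.67] T [ 0.773 -0.086  0.105] grip 0.0175 58.5 tau6 -0.069 j6 0.723
```

Call:
drive_tool:
  increments:
    - [[0,0,0],[0,0,-2],0]
    - [[0,0,0],[0,0,-1],0]
    - [[0,0,0],[0,0,-1],0]

```text
clock: 6.47
eef_pos: [0.5187, -0.1107, 0.082]
tool_rot: [0.482, 0.876, 0.002, 0.001]
ft_force: [1.2, 3.4, 5.8]
grip_width: 0.0172
grasp_force: 58.5
```

```bash
python3 s.py
```

```text
6.47 pos [ 0.5187 -0.1107  0.082 ] yaw 32.42 F [1.15 3.38 5.78] T [ 0.72  -0.041  0.118] grip 0.0172 58.5 tau6 -0.068 j6 0.793
```

Joint 6 torque gives a clean signal, with a baseline drag of about -0.07 N m. I'm continuing.

Call:
drive_tool:
  increments:
    - [[0,0,0],[0,0,-2],0]
    - [[0,0,0],[0,0,-1],0]
    - [[0,0,0],[0,0,-1],0]

```text
clock: 6.72
eef_pos: [0.5187, -0.1107, 0.0819]
tool_rot: [0.512, 0.859, 0.002, 0.001]
ft_force: [0.7, 3.6, 4.5]
grip_width: 0.0178
grasp_force: 58.6
```

```bash
python3 s.py
```

```text
6.72 pos [ 0.5187 -0.1107  0.0819] yaw 28.42 F [0.7  3.63 4.48] T [ 0.799 -0.09   0.075] grip 0.0178 58.6 tau6 -0.071 j6 0.863
```

Call:
drive_tool:
  increments:
    - [[0,0,0],[0,0,-2],0]
    - [[0,0,0],[0,0,-1],0]
    - [[0,0,0],[0,0,-1],0]

```text
clock: 6.97
eef_pos: [0.5187, -0.1107, 0.0819]
tool_rot: [0.542, 0.841, 0.002, 0.001]
ft_force: [0.8, 4.3, 5.4]
grip_width: 0.0171
grasp_force: 58.6
```

```bash
python3 s.py
```

```text
6.97 pos [ 0.5187 -0.1107  0.0819] yaw 24.42 F [0.81 4.3  5.4 ] T [ 0.806 -0.179  0.114] grip 0.0171 58.6 tau6 -0.075 j6 0.933
```

Call:
drive_tool:
  increments:
    - [[0,0,0],[0,0,-2],0]
    - [[0,0,0],[0,0,-1],0]
    - [[0,0,0],[0,0,-1],0]

```text
clock: 7.22
eef_pos: [0.5187, -0.1107, 0.0819]
tool_rot: [0.571, 0.821, 0.002, 0.001]
ft_force: [1.5, 4.4, 4.3]
grip_width: 0.0178
grasp_force: 58.5
```

```bash
python3 s.py
```

```text
7.22 pos [ 0.5187 -0.1107  0.0819] yaw 20.43 F [1.51 4.4  4.34] T [ 0.827 -0.199  0.118] grip 0.0178 58.5 tau6 -0.076 j6 1.002
```

Call:
drive_tool:
  increments:
    - [[0,0,0],[0,0,-2],0]
    - [[0,0,0],[0,0,-1],0]
    - [[0,0,0],[0,0,-1],0]

```text
clock: 7.47
eef_pos: [0.5188, -0.1107, 0.082]
tool_rot: [0.599, 0.801, 0.002, 0.001]
ft_force: [0.7, 3.3, 5.2]
grip_width: 0.0178
grasp_force: 58.6
```

```bash
python3 s.py
```

```text
7.47 pos [ 0.5188 -0.1107  0.082 ] yaw 16.42 F [0.69 3.33 5.21] T [ 0.794 -0.177  0.038] grip 0.0178 58.6 tau6 -0.09 j6 1.072
```

Call:
drive_tool:
  increments:
    - [[0,0,0],[0,0,-2],0]
    - [[0,0,0],[0,0,-1],0]
    - [[0,0,0],[0,0,-1],0]

```text
clock: 7.72
eef_pos: [0.5188, -0.1107, 0.0819]
tool_rot: [0.627, 0.779, 0.002, 0.001]
ft_force: [0.9, 3.4, 3.8]
grip_width: 0.0178
grasp_force: 58.6
```

```bash
python3 s.py
```

```text
7.72 pos [ 0.5188 -0.1107  0.0819] yaw 12.41 F [0.93 3.38 3.83] T [ 0.839 -0.198  0.038] grip 0.0178 58.6 tau6 -0.144 j6 1.142
```

Call:
drive_tool:
  increments:
    - [[0,0,0],[0,0,-1],0]
    - [[0,0,0],[0,0,-1],0]

```text
clock: 7.88
eef_pos: [0.5188, -0.1107, 0.082]
tool_rot: [0.64, 0.768, 0.002, 0.001]
ft_force: [0.2, 4.2, 5.1]
grip_width: 0.0173
grasp_force: 58.6
```

```bash
python3 s.py
```

```text
7.88 pos [ 0.5188 -0.1107  0.082 ] yaw 10.41 F [0.24 4.2  5.13] T [ 0.862 -0.191 -0.062] grip 0.0173 58.6 tau6 -0.19 j6 1.177
```

Call:
drive_tool:
  increments:
    - [[0,0,0],[0,0,-1],0]
    - [[0,0,0],[0,0,-1],0]

```text
clock: 8.05
eef_pos: [0.5188, -0.1107, 0.0819]
tool_rot: [0.653, 0.757, 0.002, 0.001]
ft_force: [0.3, 4.4, 4.9]
grip_width: 0.0176
grasp_force: 58.7
```

```bash
python3 s.py
```

```text
8.05 pos [ 0.5188 -0.1107  0.0819] yaw 8.4 F [0.34 4.44 4.92] T [ 0.903 -0.137 -0.052] grip 0.0176 58.7 tau6 -0.225 j6 1.212
```

Call:
drive_tool:
  increments:
    - [[0,0,0],[0,0,-1],0]
    - [[0,0,0],[0,0,-1],0]

```text
clock: 8.22
eef_pos: [0.5188, -0.1107, 0.082]
tool_rot: [0.667, 0.745, 0.002, 0.001]
ft_force: [0.3, 4.3, 4.6]
grip_width: 0.0177
grasp_force: 58.7
```

```bash
python3 s.py
```

```text
8.22 pos [ 0.5188 -0.1107  0.082 ] yaw 6.4 F [0.26 4.27 4.63] T [ 0.825 -0.125 -0.105] grip 0.0177 58.7 tau6 -0.249 j6 1.247
```

Call:
drive_tool:
  increments:
    - [[0,0,0],[0,0,-1],0]
    - [[0,0,0],[0,0,-1],0]

```text
clock: 8.38
eef_pos: [0.5188, -0.1107, 0.082]
tool_rot: [0.679, 0.734, 0.002, 0.001]
ft_force: [1.2, 4.2, 5.5]
grip_width: 0.0178
grasp_force: 58.6
```

```bash
python3 s.py
```

```text
8.38 pos [ 0.5188 -0.1107  0.082 ] yaw 4.42 F [1.24 4.2  5.49] T [ 0.87  -0.215  0.055] grip 0.0178 58.6 tau6 -0.077 j6 1.282
```

Call:
drive_tool:
  increments:
    - [[0,0,0],[0,0,-1],0]
    - [[0,0,0],[0,0,-1],0]

```text
clock: 8.55
eef_pos: [0.5189, -0.1107, 0.082]
tool_rot: [0.692, 0.722, 0.002, 0.001]
ft_force: [0.9, 4.1, 5.4]
grip_width: 0.0177
grasp_force: 58.5
```

```bash
python3 s.py
```

```text
8.55 pos [ 0.5189 -0.1107  0.082 ] yaw 2.44 F [0.92 4.12 5.39] T [ 0.831 -0.156  0.208] grip 0.0177 58.5 tau6 0.043 j6 1.316
```

Call:
drive_tool:
  increments:
    - [[0,0,0],[0,0,-1],0]

```text
clock: 8.63
eef_pos: [0.5189, -0.1107, 0.082]
tool_rot: [0.698, 0.716, 0.002, 0.001]
ft_force: [0.9, 2.6, 5.1]
grip_width: 0.0178
grasp_force: 58.5
```

```bash
python3 s.py
```

```text
8.63 pos [ 0.5189 -0.1107  0.082 ] yaw 1.45 F [0.92 2.63 5.14] T [ 0.782 -0.197  0.342] grip 0.0178 58.5 tau6 0.134 j6 1.334
```

The torque dips, then goes through zero and resists, with the centre near yaw 4.4°. I'm turning back 3°, letting go and rising.

Call:
drive_tool:
  increments:
    - [[0,0,0],[0,0,1.5],0]
    - [[0,0,0],[0,0,1.5],0]
    - [[0,0,0],[0,0,0],0]
    - [[0,0,0],[0,0,0],0.3]
    - [[0,0,0],[0,0,0],0.6]
    - [[0,0,0],[0,0,0],1]
    - [[0,0,0],[0,0,0],1]
    - [[0,0,0],[0,0,0],1]

```text
clock: 9.3
eef_pos: [0.5168, -0.112, 0.08]
tool_rot: [0.68, 0.734, -0.0, -0.0]
ft_force: [-0.1, -0.6, -0.0]
grip_width: 0.0732
grasp_force: 0.0
```

Call:
drive_tool:
  increments:
    - [[0,0,0],[0,0,0],1]
    - [[0,0,0],[0,0,0],1]
    - [[0,0,25],[0,0,0],1]
    - [[0,0,25],[0,0,0],1]
    - [[0,0,25],[0,0,0],1]
    - [[0,0,15],[0,0,0],1]
    - [[0,0,0],[0,0,0],1]
    - [[0,0,0],[0,0,0],1]

```text
clock: 9.97
eef_pos: [0.5178, -0.112, 0.171]
tool_rot: [0.679, 0.734, 0.001, 0.001]
ft_force: [0.4, -0.4, -0.5]
grip_width: 0.0855
grasp_force: 0.0
```

```bash
python3 s.py; python3 - <<'E'
from h import *
p=camera("wrist"); t=camera("top")
a=redc(p,[.517,-.111,.121],60); print(a,at_z(p,a[0],a[1],.119))
x,f=fit_bar([p],(.517,-.111),np.radians(-85.6)); print(x,f,np.degrees(x[2]))
cv2.imwrite("pics/w2.png",p["image"][:,:,::-1])
E
```

```text
9.97 pos [ 0.5178 -0.112   0.171 ] yaw 4.4 F [ 0.43 -0.39 -0.52] T [-0.059  0.025  0.025] grip 0.0855 0.0 tau6 0.0 j6 1.281
(np.float64(323.2), np.float64(255.4542857142857), np.int64(350)) [ 0.51695425 -0.11095394  0.119     ]
[ 0.51763444 -0.11059498 -1.44123493] 0.5601103665746945 -82.57667901062021
```

View pics/w2.png

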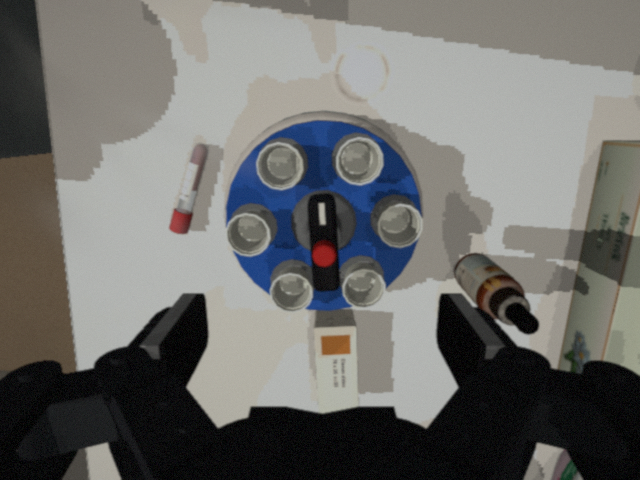

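The bar has stayed aligned with the tool, vertical in the image with the button at (323,255), so it settled where I released it. I'm shutting the fingers and lowering to just above the button.

Call:
drive_tool:
  increments:
    - [[-0.8,1,0],[0,0,0],0]
    - [[0,0,0],[0,0,0],0]
    - [[0,0,0],[0,0,0],0]
    - [[0,0,0],[0,0,0],0]
    - [[0,0,-15],[0,0,0],0]
    - [[0,0,-15],[0,0,0],0]
    - [[0,0,-10],[0,0,0],0]
    - [[0,0,0],[0,0,0],0]

```text
clock: 10.73
eef_pos: [0.5145, -0.1104, 0.1278]
tool_rot: [0.679, 0.734, -0.001, -0.002]
ft_force: [0.4, 0.2, -0.8]
grip_width: 0.0004
grasp_force: 0.0
```

Call:
drive_tool:
  increments:
    - [[0,0,0],[0,0,0],0]
    - [[0,0,0],[0,0,0],0]
    - [[0,0,0],[0,0,0],0]
    - [[0,0,0],[0,0,0],0]

```text
clock: 11.07
eef_pos: [0.517, -0.1109, 0.1312]
tool_rot: [0.679, 0.734, 0.0, 0.001]
ft_force: [0.1, -0.1, -0.3]
grip_width: -0.0003
grasp_force: 0.0
```

```bash
python3 s.py
```

```text
11.07 pos [ 0.517  -0.1109  0.1312] yaw 4.41 F [ 0.08 -0.12 -0.33] T [0.033 0.044 0.047] grip -0.0003 0.0 tau6 0.0 j6 1.282
```

Call:
drive_tool:
  increments:
    - [[0,0,-2],[0,0,0],0]
    - [[0,0,-2],[0,0,0],0]
    - [[0,0,-2],[0,0,0],0]
    - [[0,0,-1.5],[0,0,0],0]
    - [[0,0,0],[0,0,0],0]
    - [[0,0,0],[0,0,0],0]

```text
clock: 11.57
eef_pos: [0.5161, -0.1108, 0.1226]
tool_rot: [0.679, 0.734, -0.0, -0.0]
ft_force: [-0.2, -0.0, -0.9]
grip_width: 0.0001
grasp_force: 0.0
```

Call:
drive_tool:
  increments:
    - [[0,0,-0.5],[0,0,0],0]
    - [[0,0,-0.5],[0,0,0],0]
    - [[0,0,-0.5],[0,0,0],0]
    - [[0,0,-0.5],[0,0,0],0]
    - [[0,0,-0.5],[0,0,0],0]
    - [[0,0,-0.5],[0,0,0],0]
    - [[0,0,0],[0,0,0],0]
    - [[0,0,0],[0,0,0],0]

```text
clock: 12.23
eef_pos: [0.5164, -0.1108, 0.1201]
tool_rot: [0.679, 0.734, 0.0, 0.0]
ft_force: [-1.6, -0.5, 3.1]
grip_width: -0.0003
grasp_force: 1.9
```

Call:
drive_tool:
  increments:
    - [[0,0,-0.5],[0,0,0],0]
    - [[0,0,-0.5],[0,0,0],0]
    - [[0,0,0],[0,0,0],0]

```text
clock: 12.48
eef_pos: [0.5164, -0.1108, 0.1188]
tool_rot: [0.679, 0.734, 0.0, 0.0]
ft_force: [-0.9, -0.3, 3.9]
grip_width: 0.0
grasp_force: 1.8
```

Call:
drive_tool:
  increments:
    - [[0,0,-0.5],[0,0,0],0]
    - [[0,0,-0.5],[0,0,0],0]
    - [[0,0,0],[0,0,0],0]

```text
clock: 12.73
eef_pos: [0.5164, -0.1108, 0.1177]
tool_rot: [0.679, 0.734, 0.0, 0.0]
ft_force: [0.0, 0.1, 2.5]
grip_width: 0.0001
grasp_force: 1.5
```

It is past 2 mm with low force, so the bolt is in the notch.

Call:
drive_tool:
  increments:
    - [[0,0,-0.5],[0,0,0],0]
    - [[0,0,-0.5],[0,0,0],0]
    - [[0,0,0],[0,0,0],0]

```text
clock: 12.98
eef_pos: [0.5164, -0.1108, 0.1167]
tool_rot: [0.679, 0.734, 0.0, 0.0]
ft_force: [-0.2, 0.5, 3.4]
grip_width: 0.0002
grasp_force: 1.5
```

Call:
drive_tool:
  increments:
    - [[0,0,-0.5],[0,0,0],0]
    - [[0,0,-0.5],[0,0,0],0]
    - [[0,0,0],[0,0,0],0]

```text
clock: 13.23
eef_pos: [0.5164, -0.1108, 0.1157]
tool_rot: [0.679, 0.734, 0.0, 0.0]
ft_force: [-0.6, -1.6, 2.8]
grip_width: -0.0001
grasp_force: 1.5
```

Call:
drive_tool:
  increments:
    - [[0,0,-0.5],[0,0,0],0]
    - [[0,0,-0.5],[0,0,0],0]
    - [[0,0,0],[0,0,0],0]

```text
clock: 13.48
eef_pos: [0.5164, -0.1108, 0.1148]
tool_rot: [0.679, 0.734, 0.0, 0.0]
ft_force: [-0.3, -0.2, 2.6]
grip_width: 0.0003
grasp_force: 1.5
```

Call:
drive_tool:
  increments:
    - [[0,0,-0.5],[0,0,0],0]
    - [[0,0,-0.5],[0,0,0],0]
    - [[0,0,0],[0,0,0],0]

```text
clock: 13.73
eef_pos: [0.5164, -0.1108, 0.1137]
tool_rot: [0.679, 0.734, 0.0, 0.0]
ft_force: [0.1, 0.7, 2.7]
grip_width: -0.0004
grasp_force: 1.5
```

Call:
drive_tool:
  increments:
    - [[0,0,-0.3],[0,0,0],0]
    - [[0,0,-0.3],[0,0,0],0]
    - [[0,0,0],[0,0,0],0]

```text
clock: 13.98
eef_pos: [0.5164, -0.1108, 0.1132]
tool_rot: [0.679, 0.734, 0.0, 0.0]
ft_force: [0.1, 0.0, 3.7]
grip_width: 0.0001
grasp_force: 1.6
```

Call:
drive_tool:
  increments:
    - [[0,0,-0.3],[0,0,0],0]
    - [[0,0,0],[0,0,0],0]

```text
clock: 14.15
eef_pos: [0.5164, -0.1108, 0.113]
tool_rot: [0.679, 0.734, 0.0, 0.0]
ft_force: [0.3, -0.0, 4.7]
grip_width: -0.0
grasp_force: 2.1
```

Call:
drive_tool:
  increments:
    - [[0,0,-0.3],[0,0,0],0]
    - [[0,0,0],[0,0,0],0]

```text
clock: 14.32
eef_pos: [0.5164, -0.1108, 0.113]
tool_rot: [0.679, 0.734, 0.0, 0.0]
ft_force: [-0.3, -0.0, 6.1]
grip_width: 0.0003
grasp_force: 2.9
```

Call:
drive_tool:
  increments:
    - [[0,0,-0.3],[0,0,0],0]
    - [[0,0,0],[0,0,0],0]

```text
clock: 14.48
eef_pos: [0.5164, -0.1108, 0.1129]
tool_rot: [0.679, 0.734, 0.0, 0.0]
ft_force: [-0.9, -0.2, 7.0]
grip_width: -0.0
grasp_force: 3.6
```

The height stopped at 0.113 m while the force began to rise, so the button is fully down. I'm lifting off and checking.

Call:
drive_tool:
  increments:
    - [[0,0,3],[0,0,0],0]
    - [[0,0,15],[0,0,0],0]
    - [[0,0,25],[0,0,0],0]
    - [[0,0,25],[0,0,0],0]
    - [[0,0,0],[0,0,0],0]
    - [[0,0,0],[0,0,0],0]
    - [[0,0,0],[0,0,0],0]
    - [[0,0,0],[0,0,0],0]

```text
clock: 15.15
eef_pos: [0.5152, -0.1106, 0.1787]
tool_rot: [0.679, 0.734, -0.001, -0.001]
ft_force: [-0.2, 0.7, 0.2]
grip_width: 0.0004
grasp_force: 0.0
```

```bash
python3 s.py; python3 - <<'E'
from h import *
p=camera("wrist"); s=camera("scene"); X=[.517,-.111]
for z in(.121,.113,.107): print(z,proj(p,[*X,z]).round(1),proj(s,[*X,z]).round(1))
print(redc(p,[*X,.115],60),redc(s,[*X,.115],25))
a=cv2.resize(p["image"][150:350,220:420],(390,390)); u,v=proj(s,[*X,.1]).astype(int)
b=cv2.resize(s["image"][v-50:v+50,u-50:u+50],(390,390))
cv2.imwrite("pics/end.png",np.hstack([a,b])[:,:,::-1])
E
```

```text
15.15 pos [ 0.5152 -0.1106  0.1787] yaw 4.4 F [-0.22  0.75  0.23] T [0.015 0.003 0.019] grip 0.0004 0.0 tau6 0.0 j6 1.283
0.121 [328.3 255.1] [323.5 232. ]
0.113 [328.1 250.5] [323.6 236. ]
0.107 [328.  247.2] [323.6 238.9]
(np.float64(328.0808383233533), np.float64(249.12275449101796), np.int64(334)) (np.float64(nan), np.float64(nan), np.int64(0))h.py:13: RuntimeWarning: Mean of empty slice.
  return xx[m].mean(),yy[m].mean(),m.sum()
  ret = ret.dtype.type(ret / rcount)
```

View pics/end.png

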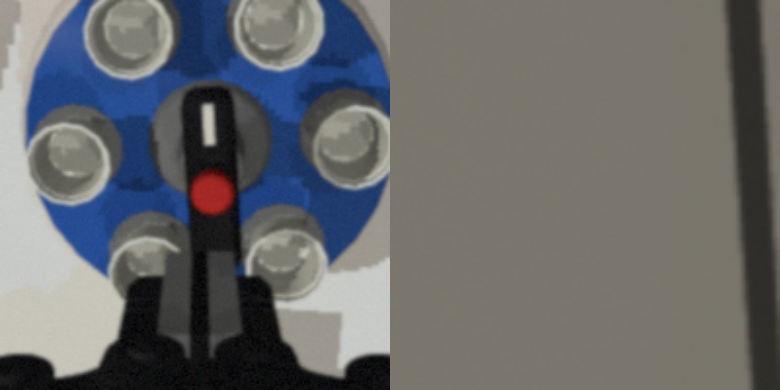

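The wrist view puts the button at (328,249). That matches the fully-down projection at (328,250) for 113 mm, and the robot is clear. The arm blocks the scene camera.

```bash
python3 -c "from workcell import job_done; print(job_done())"
```

```text
the job is handed in; nothing more can be done
None
```

The carousel sits in its index notch and the red button is pressed fully down and staying there, with at most about 7 N on the wrist sensor; the arm is clear, the bottle, slide box and tube were never approached, and the job is handed in at about 15 s (no verdict was returned).

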